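# Level the printer bed with the T-handle hex key

### The arm

A 6-joint arm with a two-finger parallel gripper is mounted at the origin on the work surface. World frame = base frame: x ahead of the robot, y to its left, z up, the work surface at z = 0. Lengths are in mm, angles in degrees, forces in N, time in s.
With the tool pointing down it reaches from about 300 to 850 mm from the base axis. Payload 4.2 kg.
Tool frame: the origin (TCP) lies between the finger pads; the fingertips stand 22 mm ahead of it and the grasp point (between the pads) lies 3 mm ahead of it; z points along the fingers, y is the direction in which the jaws open and shut (so a half turn about z gives the same grasp; the last joint's range is limited). The gripper opens to 91 mm and grips with 3 to 60 N. Pads are 32 mm wide; open, the fingers measure 118 mm over their backs; the gripper's body (76 mm by 178 mm) begins 60 mm behind the grasp point.
Start: joints at [70.417, 18.312, 89.639, -0, 72.044, -1.146], TCP at [181.86, 545.498, 235.976] pointing down, gripper open.
Joint ranges: [-177.97, 177.97], [-48.28, 115.42], [12.27, 149.76], [-77.06, 257.06], [2.81, 150.46], [-146.56, 146.56]. Speed limits (degrees/s): [147.25, 147.25, 180, 180, 180, 180].

### API

Orientations are given as [roll, pitch, yaw] about the fixed x, y, z axes, in that order (R = Rz(yaw) Ry(pitch) Rx(roll)).
In Python, from workcell import * gives the robot as it stands.
- The arm moves only by the shell command python3 -m jog 'ROWS' [OPENING] [FORCE]. ROWS is text: rows parted by semicolons, each of 6 numbers parted by spaces: the shift along the tool's x, y, z in units of 0.5 m (1.0 is 0.5 m), then the turn, a rotation vector about the tool's x, y, z in units of pi/2 rad (1.0 is pi/2 rad). A call has 1 to 20 rows; each row is the pose to reach, as a shift and turn from the pose measured when the call began, along the tool's axes at that moment; what a row does not reach only later rows make up. A row lasts 1/12 s, in which the tool goes at most 41.7 mm and 7.16 degrees, less where a joint would pass 70% of its speed; a pose out of reach is approached as far as the arm can. A call with a number of a shift or a turn outside -1 to 1 is refused whole. A call with a gripper value outside its range is refused whole. OPENING is the opening, from -1 (shut) to 1 (fully open), set as the call begins (- or left out, the last holds). The fingers move at their own pace and stop on an object; FORCE is the grip in N (left out, the last holds). Time passes only in rows, so rows that repeat a pose let the fingers close. It gives the time, the measured TCP pose, the force and the opening at its end, in the units of the state.
- state(): the state, without advancing time (a new reading comes with each control period).
- grab_frame(name): name is "scene" or "top" or "wrist"; returns the picture (400x640x3 uint8, red, green, blue); there is no depth.
- calibration(name): a dict with "mtx" (3x3 intrinsics, pixels), "distortion" ([k1, k2, p1, p2, k3] as OpenCV has them; the pictures are not rectified), "rvec" (rotation vector, rad) and "tvec" (3), from world to camera coordinates, as OpenCV has them. Camera axes: x right, y down, z forward; pixel columns grow to the right and rows downward; lengths in mm; the calibration is good to about 2 mm. A picture is of the moment at which its call begins: read the wrist's pose just before it. calibration takes no time and is no camera call; for the wrist camera it gives the pose at the moment of the call.
- job_done(): hands the job in, once; it reports no verdict.
Trained networks look in the newest picture that a camera, given by its name, has taken for a name from the list of things; names that differ only in an ending like _2 or _b are one class to them, and where a whole thing is asked for, a point or a joint stands for the part that bears it (a point fixed in the world has none). Each returns a list of dicts, best first, with "confidence" (0 to 1); they miss things now and then, are a little off and sometimes report something else, mostly with a low value. They report only what shows in the picture. A call takes as long as a camera call. They do not tell look-alikes from the thing itself.
- spot_in(query, camera): "rect" ([left, top, right, bottom] in pixels, round what is visible of it).
- tip_of(query, camera): "location" ([column, row] in pixels: a listed point, or the origin of a listed thing).
The state is a dict: "time_s": time; "qpos": joint angles; "qvel": joint speeds; "effort": joint torques, N m; "ee_pos": TCP position; "ee_rot": TCP orientation; "force": force on the tool from outside, world axes, zero at the start; "torque": the same for the moment, N m; "gripper_width": finger opening in mm.
Only numpy, scipy, OpenCV 4.12 (cv2) and the standard library are available. Lean on these libraries where they do the work, as an engineer would, in place of code of your own. Each camera call takes 0.05 s, during which the arm holds its last target. There are 200 camera calls.

### The job

Take the red T-handle hex key from the rack and push it gently into the sprung levelling screw until it is fully home in the socket, without ever pressing the screw's spring down near the end of its travel. Only then turn the screw clockwise, a calm part turn with the key kept fully home, until the white mark on its black collar lines up with the white line on the pointer. Then draw the key out and hang it back upright in the same hole of the rack, leaving the other keys and everything else where they are.

Things in the scene. Friction and masses are not known exactly. Their poses are not given: they have to be found in the camera images.
- key: Red T-handle hex key, 0.18 to 0.29 kg, upright in a hole of the rack. Origin at the centre of its lower end (tip), z up the shaft, y along the handle bar. From the tip up: conical nose to 5 mm (7 mm wide at the end, 13.8 mm at its top), hexagonal shaft 14 mm across flats to 55 mm, two flats facing +x and -x; stop collar 30 mm in diameter, 55 to 63 mm; neck 15 mm in diameter to 71 mm; then the handle.
- key_tip (a point): Centre of the lower end of the red key's nose, on its axis. In the rack the collar rests on the rack's top, so the tip is 55 mm below that.
- key_handle (a point): Centre of the red key's handle bar, 86 mm above the tip on its axis: a bar 64 mm long (y), 16 mm thick (x, grip across this), 30 mm high (71 to 101 mm above the tip).
- rack: Fixed grey rack, 75 mm (x) by 270 mm (y), top face 70 mm above its origin, which lies on the table under its centre. Three round holes 21 mm in diameter through the 12 mm top plate at y = -80, 0 and +80 mm, each holding one key, open below.
- post: Fixed corner of a printer's bed frame: dark base plate 120 by 120 by 12 mm, aluminium block, coil spring and levelling screw standing on its z axis; origin on the table under the screw. A black pointer with a white line on top stands 34 to 46 mm from the screw axis at its +x side, 57 mm high.
- socket_mouth (a point): Centre of the mouth of the screw's hexagonal socket, on top of the 26 mm steel head, 74 mm above the table when the spring is free; sinks with the screw but does not turn: axes as the post's, z up. Socket 14.8 mm across flats, 12 mm deep, flat floor, no chamfer. The hexagon's angle is given by no reading; it may be any, and must be seen or felt: the key (repeats every 60 deg) enters within about 6 deg.
- spring (a joint): How far the screw is pressed down on its coil spring (m): 0 free, 0.009 solid. 2.4 N starts it, then 1.2 N per mm; never past 0.0075 (about 11 N). At a wrong angle the nose goes 5 mm in, then the shaft stands on the rim and presses the spring; pressed lightly and turned, it drops in and the spring rises; rubbing flats may hold it 1 to 3 mm short until wriggled.
- screw (a joint): Turn of the screw and its 52 mm black collar (rad): 0 when the collar's white mark points at the pointer's white line (post +x); starts between -1.75 and -1.15 and grows clockwise seen from above. Dry friction of about 0.15 N m keeps it where it is left; the key has up to 6 deg of play in the socket either way. It does not move down as it turns.
- key_blue: Smaller key with a blue handle (10 mm across flats, handle 56 mm) in the rack; too small for the screw; leave alone.
- key_yellow: Smaller key with a yellow handle (8 mm across flats, handle 56 mm) in the rack; too small; leave alone.
- bottle: Clear bottle with a blue cap, 60 mm in diameter, 150 mm high; leave alone.
- glue: White glue stick with an orange cap, 28 mm in diameter, 90 mm high, standing; leave alone.
- scraper: Print scraper 200 mm long with a red handle; leave alone.
- wrench: Steel wrench 160 mm long; leave alone.
- screwdriver: Screwdriver 180 mm long with a yellow handle; leave alone.
- bracket: Green printed bracket 50 by 40 by 40 mm; leave alone.
Not all that is in view belongs to the job. Leave any green or turquoise look-alike of the post alone.

How it is judged (in metres and radians):
On the way, in this order (a step that is already met when the one before it is completed fails the run):
1. the red key is fully home in the screw's socket (z of key_tip in the frame of socket_mouth below -0.0098 m and horizontal distance between key_tip and socket_mouth below 0.003 m and angle between the z axis of key and the z axis of socket_mouth, either way round below 0.09 rad and value of joint screw below -0.9 rad), for 0.2 s.
2. with the key still fully home the screw has been turned so that its mark lines up with the pointer (within 0.2 rad) (z of key_tip in the frame of socket_mouth below -0.0098 m and horizontal distance between key_tip and socket_mouth below 0.003 m and angle between the z axis of key and the z axis of socket_mouth, either way round below 0.09 rad and value of joint screw between -0.2 and 0.2 rad), for 0.2 s.
At the end, for the whole second after the job is handed in: The collar's mark is within 0.2 rad of the pointer, the spring is not pressed, and the red key hangs released, at rest and upright (within 0.1 rad) in the hole it came from, its tip within 12 mm of where it started (value of joint screw between -0.2 and 0.2 rad and distance of key_tip from where it was at the start of the episode below 0.012 m and angle between key's own z axis and vertical below 0.1 rad and linear speed of key below 0.02 m/s and value of joint spring below 0.002 m and contact force between the fingers and key below 0.1 N); the robot touches nothing.
It fails at once if the screw is pressed down more than 7.5 mm on its spring (about 11 N) (value of joint spring above 0.0075 m).
It fails at once if the screw is turned on its way (past the small wriggle needed for seating, mark still short of the pointer) while the red key is not fully home in it (value of joint screw between -0.9 and -0.25 rad and velocity of joint screw above 0.1 rad/s and not (z of key_tip in the frame of socket_mouth below -0.0085 m and horizontal distance between key_tip and socket_mouth below 0.004 m)).
It fails at once if another key or a bystander is moved more than 25 mm (distance of any of key_blue, key_yellow, bottle, glue, scraper, wrench, screwdriver, bracket from where it was at the start of the episode above 0.025 m).
It also fails if it takes over 67 s, if anything falls off the work surface, if the arm or the gripper's body presses on something with over 40 N, if the wrist force passes 120 N, or if a joint passes its speed limit or range.

## Working session

There is one attempt and no reset: what is moved stays moved. The work goes in short steps, Python scripts to look and compute and a shell command to move; the robot and the scene stay as the last step left them, time stands still between calls to the robot, and variables do not carry over. Pictures are saved under pics/ and viewed, about 8 in all and at most 12, crops included, and the job is handed in when it is done.

```bash
mkdir -p pics; cat > h.py <<'E'
from workcell import *
import numpy as np, cv2
from scipy.spatial.transform import Rotation as R
def ray(name,px,cal=None):
    c=cal or calibration(name); K=np.array(c["mtx"],float);D=np.array(c["distortion"],float)
    u=cv2.undistortPoints(np.array([[px]],float),K,D)[0,0]
    Rm=cv2.Rodrigues(np.array(c["rvec"],float))[0]; t=np.array(c["tvec"],float).ravel()
    return -Rm.T@t, Rm.T@np.array([u[0],u[1],1.])
def onz(name,px,z,cal=None):
    o,d=ray(name,px,cal); return o+d*(z-o[2])/d[2]
def proj(name,P,cal=None):
    c=cal or calibration(name)
    return cv2.projectPoints(np.array(P,float).reshape(-1,3),np.array(c["rvec"],float),np.array(c["tvec"],float),np.array(c["mtx"],float),np.array(c["distortion"],float))[0].reshape(-1,2)
def save(n,im): cv2.imwrite("pics/"+n,im[:,:,::-1])
def tri(obs):
    A=np.zeros((3,3));b=np.zeros(3)
    for o,d in obs:
        d=d/np.linalg.norm(d);M=np.eye(3)-np.outer(d,d);A+=M;b+=M@o
    return np.linalg.solve(A,b)
E
python3 - <<'E'
from h import *
np.set_printoptions(precision=1,suppress=True)
a=grab_frame("scene");b=grab_frame("top")
save("all.png",np.vstack([a,b])[:, :])
im=cv2.resize(np.vstack([a,b]),(480,600));save("all.png",np.vstack([a,b])[:,:] if 0 else im)
save("top.png",b);save("scene.png",a)
print(state())
for c in("scene","top"):
  for q in("key","key_handle","socket_mouth","post","rack","key_blue","key_yellow"):
    for r in tip_of(q,c)[:3]:
        z={"key_handle":101,"socket_mouth":74}.get(q,0)
        print(c,q,np.round(r["location"]),round(r["confidence"],2),onz(c,r["location"],z))
E
```

```text
{'time_s': 0.1, 'qpos': array([70.4, 18.3, 89.7, -0. , 72. , -1.1]), 'qvel': array([ 0.1, -0.2, -0.1, -0. ,  0.1,  0.1]), 'effort': array([  0. , -41.3, -23.3,   0.1,   0. ,  -0. ]), 'ee_pos': array([181.7, 545.1, 235.2]), 'ee_rot': array([-179.9,   -0. ,  161.6]), 'force': array([-0.9, -0.4, -0.3]), 'torque': array([0., 0., 0.]), 'gripper_width': 91.07188188958035}
scene key [235. 254.] 0.69 [ 491.8 -318.9    0. ]
scene key [382. 227.] 0.69 [518.7 134.2   0. ]
scene key_handle [451. 182.] 0.62 [497.4 375.2 101. ]
scene key_handle [232. 230.] 0.53 [ 515.9 -318.4  101. ]
scene socket_mouth [380. 226.] 0.74 [599.4  82.8  74. ]
scene socket_mouth [438. 212.] 0.74 [592.7 277.3  74. ]
scene socket_mouth [386. 150.] 0.67 [183.6 298.5  74. ]
scene post [383. 249.] 0.73 [613.5  91.4   0. ]
scene post [383. 171.] 0.72 [205.2 282.2   0. ]
scene post [362. 210.] 0.63 [410.4 109.6   0. ]
scene rack [264. 251.] 0.72 [ 507.1 -237.6    0. ]
scene rack [449. 183.] 0.48 [360.6 471.    0. ]
scene key_blue [261. 250.] 0.68 [ 500.2 -242.6   -0. ]
scene key_yellow [290. 245.] 0.76 [ 505.6 -156.5    0. ]
top key [395. 192.] 0.57 [ 496.6 -309.3    0. ]
top key [458. 177.] 0.31 [ 560.3 -546.8    0. ]
top key_handle [402. 189.] 0.48 [ 494.5 -318.   101. ]
top key_handle [376. 189.] 0.23 [ 492. -225.  101.]
top key_handle [357. 182.] 0.22 [ 516.8 -156.9  101. ]
top socket_mouth [240. 163.] 0.6 [584.5 273.4  74. ]
top socket_mouth [380. 186.] 0.56 [ 505.4 -243.1   74. ]
top socket_mouth [283. 211.] 0.55 [409.2 110.6  74. ]
top post [239. 268.] 0.93 [196.9 274.6   0. ]
top post [291. 163.] 0.7 [602.6  93.6   0. ]
top post [291. 210.] 0.59 [417.4  88.9   0. ]
top rack [381. 188.] 0.92 [ 511.4 -255.1    0. ]
top key_blue [380. 185.] 0.62 [ 522.9 -249.4    0. ]
top key_yellow [357. 181.] 0.46 [ 535.2 -162.3    0. ]
```

View pics/top.png

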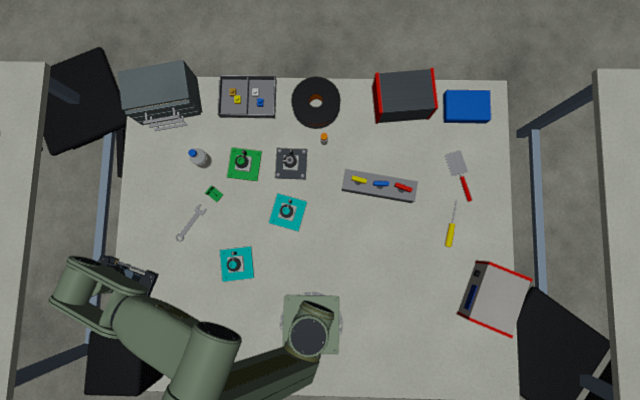

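View pics/scene.png

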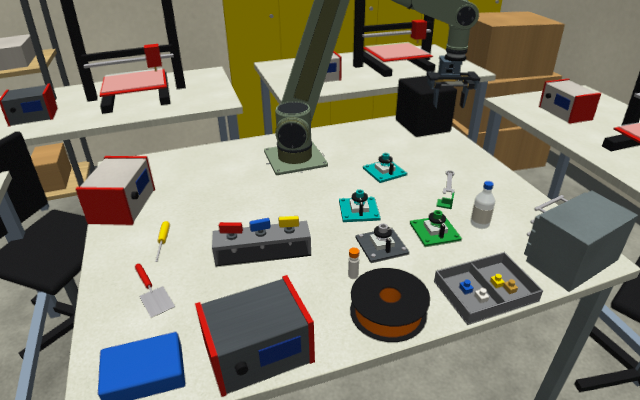

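Candidates for the red key: the bar at top (402,188) in the rack, or the scraper handle at (466,188). I take the rack one. Candidates for the post: the dark plate at (291,163), the green one at (243,163) and the turquoise ones at (287,211) and (236,264). I take the dark one.

```bash
cat >> h.py <<'E'
def go(p,yaw,s=None):
    s=s or state(); R0=R.from_euler('xyz',s["ee_rot"],degrees=True)
    T=R.from_euler('xyz',[180,0,yaw],degrees=True)
    d=R0.inv().apply(np.array(p)-s["ee_pos"])/500; r=(R0.inv()*T).as_rotvec()/(np.pi/2)
    print("row:"," ".join("%.4f"%v for v in [*d,*r]),"rows>=",int(np.ceil(max(np.linalg.norm(d)*500/41.7,np.linalg.norm(r)*90/7.16))))
E
python3 - <<'E'
from h import *
np.set_printoptions(precision=1,suppress=True)
c=calibration("wrist");s=state()
Rm=cv2.Rodrigues(np.array(c["rvec"],float))[0];t=np.array(c["tvec"]).ravel()
R0=R.from_euler('xyz',s["ee_rot"],degrees=True).as_matrix()
print("cam in tool",R0.T@(-Rm.T@t-s["ee_pos"]),"\naxes",R0.T@Rm.T, c["mtx"])
go([540,90,330],82)
E
```

```text
cam in tool [  68.4    0.2 -150.7] 
axes [[-0.  -1.  -0.2]
 [ 1.  -0.   0. ]
 [-0.  -0.2  1. ]] [[296.4   0.  314.4]
 [  0.  296.4 197.2]
 [  0.    0.    1. ]]
row: -0.9676 -0.6377 -0.1881 0.0001 -0.0001 0.8840 rows>= 15
```

```bash
python3 - <<'E'
from h import *
go([602,68,180],82)
E
```

```text
row: -1.0992 -0.6403 0.1119 0.0001 -0.0001 0.8840 rows>= 16
```

```bash
python3 -m jog '-0.5 -0.29 0 0 0 0.44;-0.99 -0.577 0.05 0 0 0.884;-0.99 -0.577 0.1 0 0 0.884;-0.99 -0.577 0.1 0 0 0.884;-0.99 -0.577 0.1 0 0 0.884;-0.99 -0.577 0.1 0 0 0.884;-0.99 -0.577 0.1 0 0 0.884;-0.99 -0.577 0.1 0 0 0.884;-0.99 -0.577 0.1 0 0 0.884;-0.99 -0.577 0.1 0 0 0.884;-0.99 -0.577 0.1 0 0 0.884;-0.99 -0.577 0.1 0 0 0.884;-0.99 -0.577 0.1 0 0 0.884;-0.99 -0.577 0.1 0 0 0.884;-0.99 -0.577 0.1 0 0 0.884;-0.99 -0.577 0.1 0 0 0.884'; python3 - <<'E'
from h import *
go([602,68,180],82)
E
```

```text
time_s: 2.13
ee_pos: [560.8, 113.9, 185.4]
ee_rot: [-179.9, -0.0, 81.8]
force: [-0.6, -0.2, -0.1]
gripper_width: 91.2
row: -0.0792 0.0946 0.0107 -0.0007 -0.0001 -0.0020 rows>= 2
```

```bash
python3 -m jog '-0.079 0.095 0 0 0 0;-0.079 0.095 0 0 0 0;-0.079 0.095 0 0 0 0;-0.079 0.095 0 0 0 0'; python3 - <<'E'
from h import *
np.set_printoptions(precision=1,suppress=True)
import json
cal=calibration("wrist");im=grab_frame("wrist");save("w1.png",im)
for q in("socket_mouth","post"):
  for r in tip_of(q,"wrist")[:3]:
    print(q,np.round(r["location"],1),round(r["confidence"],2),onz("wrist",r["location"],74 if q!="post" else 0,cal))
E
```

```text
time_s: 2.47
ee_pos: [601.8, 68.7, 185.3]
ee_rot: [-179.9, -0.0, 81.8]
force: [-0.0, -0.1, -0.7]
gripper_width: 91.4
socket_mouth [100.8 195.5] 0.76 [411.5 100.6  74. ]
socket_mouth [305.6 181.7] 0.56 [597.2  86.8  74. ]
post [146.5 180.2] 0.94 [412.  100.3   0. ]
post [309.6 167.2] 0.83 [599.8  88.6   0. ]
```

View pics/w1.png

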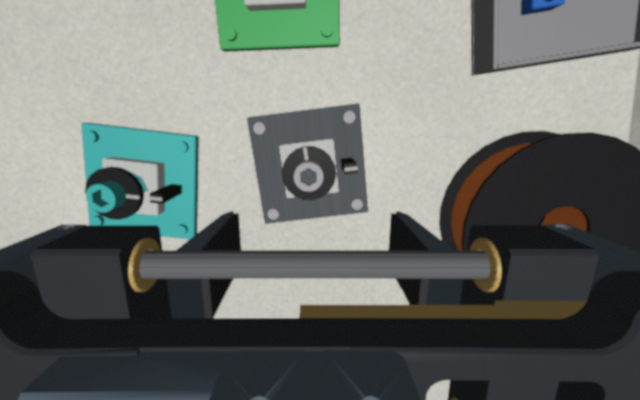

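The dark post is at (308,165), with its socket at about (308,177). The pointer is to the right at (350,165), and the white mark points up at (306,150), which puts the screw near -1.5 rad. Next a closer look at the hexagon.

```bash
python3 -m jog '-0.08 -0.01 0.1 0 0 0;-0.082 -0.012 0.19 0 0 0;-0.082 -0.012 0.19 0 0 0;-0.082 -0.012 0.19 0 0 0;-0.082 -0.012 0.19 0 0 0;-0.082 -0.012 0.19 0 0 0'; python3 - <<'E'
from h import *
np.set_printoptions(precision=1,suppress=True)
cal=calibration("wrist");im=grab_frame("wrist");np.savez("w2.npz",im=im,s=state()["ee_pos"],**{k:np.array(cal[k]) for k in cal})
for r in tip_of("socket_mouth","wrist")[:3]:
    print(np.round(r["location"],1),round(r["confidence"],2),onz("wrist",r["location"],74,cal))
# rectify plane z=74: 60x60mm at 10px/mm around guess
c=onz("wrist",tip_of("socket_mouth","wrist")[0]["location"],74,cal)
g=np.array([598,88,74.])
yy,xx=np.mgrid[0:600,0:800]
P=np.stack([g[0]+(xx-400)/8,g[1]-(yy-300)/8,np.full(xx.shape,74.)],-1).reshape(-1,3)
uv=proj("wrist",P,cal).reshape(600,800,2).astype(np.float32)
o=cv2.remap(im,uv[...,0],uv[...,1],cv2.INTER_CUBIC)
cv2.line(o,(400,290),(400,310),(255,0,0),1);cv2.line(o,(390,300),(410,300),(255,0,0),1)
save("rect.png",o)
E
```

```text
time_s: 3.12
ee_pos: [590.4, 30.9, 92.3]
ee_rot: [179.9, -0.1, 82.0]
force: [0.4, 0.4, 1.3]
gripper_width: 91.3
[314.6 135.4] 0.56 [600.3  92.2  74. ]
```

View pics/rect.png

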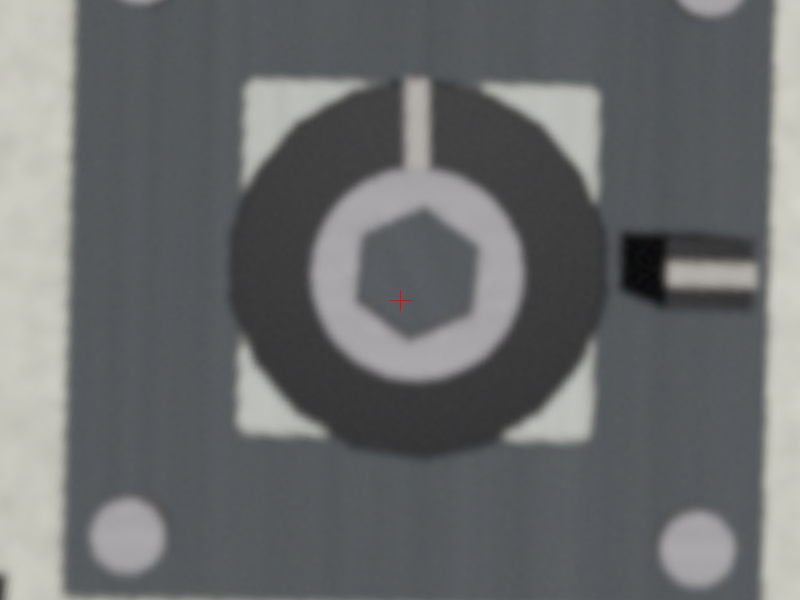

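The hexagon is clear. Its centre is at (417,274), which is world (600.1, 91.2), and the flat normals are at about -6° mod 60. The mark is at 89.7° and the post yaw is about -1.3°, so the screw is near -1.59 rad. Now the key.

```bash
python3 - <<'E'
from h import *
go([490,-352,195],82)
E
```

```text
row: -0.7855 -0.0918 -0.2061 0.0014 -0.0009 -0.0005 rows>= 10
```

```bash
python3 -m jog '0 0 -0.08 0 0 0;0 0 -0.16 0 0 0;0 0 -0.22 0 0 0;-0.785 -0.092 -0.206 0 0 0;-0.785 -0.092 -0.206 0 0 0;-0.785 -0.092 -0.206 0 0 0;-0.785 -0.092 -0.206 0 0 0;-0.785 -0.092 -0.206 0 0 0;-0.785 -0.092 -0.206 0 0 0;-0.785 -0.092 -0.206 0 0 0;-0.785 -0.092 -0.206 0 0 0;-0.785 -0.092 -0.206 0 0 0;-0.785 -0.092 -0.206 0 0 0;-0.785 -0.092 -0.206 0 0 0;-0.785 -0.092 -0.206 0 0 0;-0.785 -0.092 -0.206 0 0 0'; python3 - <<'E'
from h import *
np.set_printoptions(precision=1,suppress=True)
cal=calibration("wrist");im=grab_frame("wrist")
for q,z in (("key_handle",86),("key",15)):
  for r in tip_of(q,"wrist")[:3]:
    print(q,np.round(r["location"],1),round(r["confidence"],2),onz("wrist",r["location"],z+15,cal))
g=np.array([495,-318,101.])
# handle top plane z = 70-55+101=116
yy,xx=np.mgrid[0:600,0:800]
P=np.stack([g[0]+(xx-400)/6,g[1]-(yy-300)/6,np.full(xx.shape,116.)],-1).reshape(-1,3)
uv=proj("wrist",P,cal).reshape(600,800,2).astype(np.float32)
o=cv2.remap(im,uv[...,0],uv[...,1],cv2.INTER_CUBIC);save("key.png",o)
h=cv2.cvtColor(o,cv2.COLOR_RGB2HSV);m=(((h[...,0]<8)|(h[...,0]>172))&(h[...,1]>150)&(h[...,2]>60)).astype(np.uint8)
n,l,st,ce=cv2.connectedComponentsWithStats(m);k=1+np.argmax(st[1:,4])
ct,_=cv2.findContours((l==k).astype(np.uint8),0,2);(cx,cy),wh,a=cv2.minAreaRect(ct[0]);print((cx,cy),np.array(wh)/6,a,g[0]+(cx-400)/6,g[1]-(cy-300)/6)
E
```

```text
time_s: 4.6
ee_pos: [490.4, -351.0, 195.7]
ee_rot: [179.8, -0.1, 82.0]
force: [1.2, 0.3, 0.4]
gripper_width: 91.3
key_handle [321.3 168.2] 0.82 [ 501.9 -320.2  101. ]
(433.82391357421875, 320.0206604003906) [15.5 62. ] 19.872175216674805 500.63731892903644 -321.33677673339844
```

View pics/key.png

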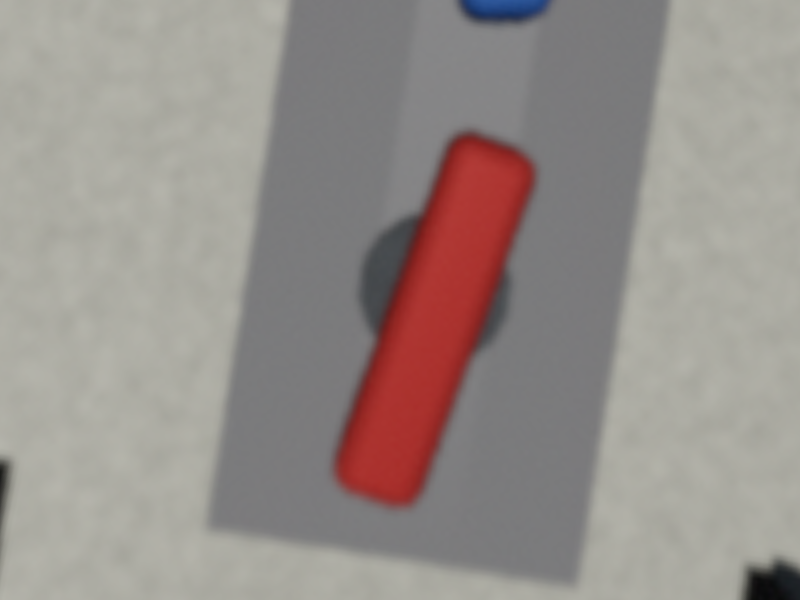

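The key handle is clear: the bar centre at (434,320) is world (500.6, -321.3), the bar measures 15.5×62 mm, and the key yaw is -19.9°. The blue key sits above it at (505,5).

```bash
python3 - <<'E'
from h import *
go([500.6,-321.3,104],70.1)
E
```

```text
row: 0.0601 0.0113 0.1830 0.0017 -0.0010 0.1330 rows>= 3
```

```bash
python3 -m jog '0.06 0.011 0 0.0017 -0.001 0.133;0.06 0.011 0 0.0017 -0.001 0.133;0.06 0.011 0.05 0.0017 -0.001 0.133;0.06 0.011 0.1 0.0017 -0.001 0.133;0.06 0.011 0.15 0.0017 -0.001 0.133;0.06 0.011 0.183 0.0017 -0.001 0.133;0.06 0.011 0.183 0.0017 -0.001 0.133;0.06 0.011 0.183 0.0017 -0.001 0.133' && python3 -m jog '0 0 0 0 0 0;0 0 0 0 0 0;0 0 0 0 0 0;0 0 0 0 0 0;0 0 0 0 0 0;0 0 0 0 0 0;0 0 0 0 0 0;0 0 0 0 0 0;0 0 0 0 0 0;0 0 0 0 0 0;0 0 0 0 0 0;0 0 0 0 0 0' -1 35
```

```text
time_s: 5.42
ee_pos: [500.6, -320.2, 103.7]
ee_rot: [-179.9, -0.0, 70.2]
force: [-0.3, -0.2, 1.0]
gripper_width: 91.7
time_s: 6.42
ee_pos: [500.5, -320.2, 103.7]
ee_rot: [-179.9, -0.0, 70.2]
force: [-0.1, -0.1, 0.2]
gripper_width: 15.9
```

```bash
python3 -m jog '0 0 -0.06 0 0 0;0 0 -0.12 0 0 0;0 0 -0.18 0 0 0;0 0 -0.2 0 0 0;0 0 -0.2 0 0 0'; python3 - <<'E'
from h import *
go([600.2,92.2,190],84.2)
E
```

```text
time_s: 6.83
ee_pos: [501.8, -321.1, 206.2]
ee_rot: [179.8, 0.0, 70.2]
force: [0.6, 0.3, -2.9]
gripper_width: 16.2
row: 0.8444 -0.0953 0.0313 0.0024 0.0008 -0.1558 rows>= 11
```

```bash
python3 -m jog '0.08 -0.009 0 0.0024 0.0008 -0.1558;0.15 -0.018 0 0.0024 0.0008 -0.1558;0.22 -0.026 0 0.0024 0.0008 -0.1558;0.29 -0.034 0 0.0024 0.0008 -0.1558;0.36 -0.042 0 0.0024 0.0008 -0.1558;0.43 -0.05 0 0.0024 0.0008 -0.1558;0.5 -0.058 0 0.0024 0.0008 -0.1558;0.57 -0.066 0 0.0024 0.0008 -0.1558;0.64 -0.074 0 0.0024 0.0008 -0.1558;0.71 -0.082 0 0.0024 0.0008 -0.1558;0.77 -0.088 0 0.0024 0.0008 -0.1558;0.82 -0.093 0.01 0.0024 0.0008 -0.1558;0.8444 -0.0953 0.031 0.0024 0.0008 -0.1558;0.8444 -0.0953 0.031 0.0024 0.0008 -0.1558;0.8444 -0.0953 0.031 0.0024 0.0008 -0.1558;0.8444 -0.0953 0.031 0.0024 0.0008 -0.1558;0.8444 -0.0953 0.031 0.0024 0.0008 -0.1558'; python3 - <<'E'
from h import *
go([600.2,92.2,170],84.2)
cal=calibration("wrist");im=grab_frame("wrist")
s=state();Rt=R.from_euler('xyz',s["ee_rot"],degrees=True)
tip=s["ee_pos"]+Rt.apply([-1,0,88.7])
print(tip,proj("wrist",[tip,[600.1,91.2,74]],cal),s["force"])
o=cv2.resize(im[80:280,180:460],None,fx=2.8,fy=2.8,interpolation=cv2.INTER_CUBIC);save("hov.png",o)
E
```

```text
time_s: 8.25
ee_pos: [599.9, 90.7, 189.9]
ee_rot: [-180.0, 0.0, 84.1]
force: [-0.4, -0.2, -2.3]
gripper_width: 15.8
row: 0.0030 0.0003 0.0397 -0.0004 0.0005 -0.0009 rows>= 1
[600.0102785   89.76964024 101.51197477] [[313.48107941 208.07387892]
 [313.51609416 198.21934589]] [ 0.3497105   0.32675253 -2.20626244]
```

View pics/hov.png

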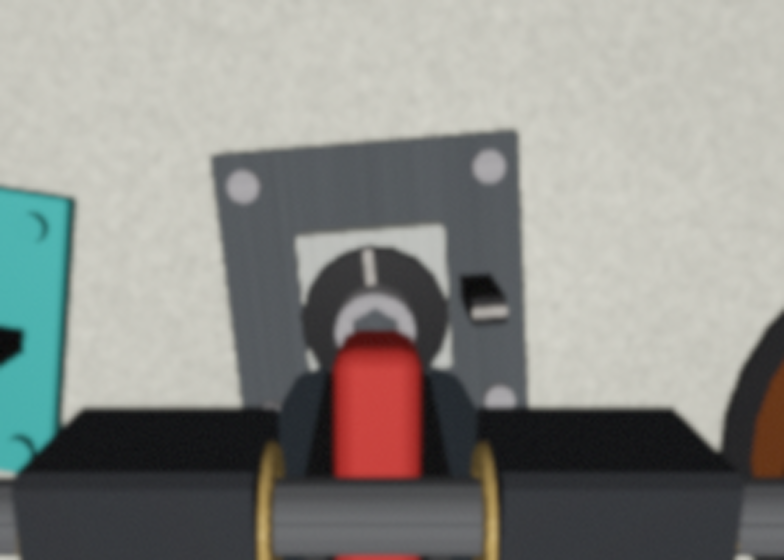

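Bar and head are aligned: the bar is at crop column 377 and the head at 375. The mark is still up. Descending in stages.

```bash
python3 -m jog '0.003 0 0.01 0 0 0;0.003 0 0.025 0 0 0;0.003 0 0.04 0 0 0;0.003 0 0.05 0 0 0;0.003 0 0.056 0 0 0;0.003 0 0.06 0 0 0;0.003 0 0.06 0 0 0;0.003 0 0.06 0 0 0' && python3 -m jog '0 0 0.004 0 0 0;0 0 0.007 0 0 0;0 0 0.007 0 0 0;0 0 0.007 0 0 0'
```

```text
time_s: 8.97
ee_pos: [600.1, 92.3, 160.4]
ee_rot: [-180.0, 0.0, 84.1]
force: [-1.8, -0.3, 0.0]
gripper_width: 15.5
time_s: 9.3
ee_pos: [600.4, 92.3, 157.5]
ee_rot: [180.0, 0.0, 84.1]
force: [-0.6, -0.3, 2.9]
gripper_width: 16.0
```

```bash
for i in 1; do python3 -m jog '0 0 0 0 0 0.03;0 0 0 0 0 0.06;0 0 0 0 0 0.08;0 0 0 0 0 0.08'; done; python3 -m jog '0 0 0 0 0 -0.04;0 0 0 0 0 -0.08;0 0 0 0 0 -0.12;0 0 0 0 0 -0.16;0 0 0 0 0 -0.16'; python3 -m jog '0 0 0 0 0 0.04;0 0 0 0 0 0.08;0 0 0 0 0 0.08' ; python3 -m jog '0 0 0 0 0 0'
```

```text
time_s: 9.63
ee_pos: [601.3, 92.2, 158.1]
ee_rot: [179.8, -0.0, 76.9]
force: [-0.1, -0.9, 2.0]
gripper_width: 15.7
time_s: 10.05
ee_pos: [600.5, 92.4, 158.0]
ee_rot: [179.9, 0.0, 91.4]
force: [-2.6, -0.2, 1.6]
gripper_width: 15.3
time_s: 10.3
ee_pos: [601.3, 92.5, 158.4]
ee_rot: [179.8, -0.0, 84.1]
force: [0.6, -0.6, 0.7]
gripper_width: 16.2
time_s: 10.38
ee_pos: [601.6, 92.5, 158.5]
ee_rot: [179.8, -0.0, 84.1]
force: [-1.1, -0.9, 0.4]
gripper_width: 15.8
```

```bash
python3 -m jog '0 -0.0025 0.003 0 0 0;0 -0.0025 0.006 0 0 0;0 -0.0025 0.006 0 0 0'; cat > f.py <<'E'
from h import *
np.set_printoptions(precision=2,suppress=True)
F=[];P=[]
for i in range(4):
    grab_frame("top");s=state();F.append(np.r_[s["force"],s["torque"]]);P.append(np.r_[s["ee_pos"],s["ee_rot"]])
P=np.array(P);print(np.mean(F,0),P[:,:3].mean(0),P[-1,3:],s["time_s"])
E
python3 f.py
```

```text
time_s: 10.63
ee_pos: [601.0, 92.5, 155.8]
ee_rot: [179.6, -0.0, 84.2]
force: [0.4, -0.8, 3.5]
gripper_width: 15.7
[ 0.8  -1.03  4.57 -0.38 -0.2   0.  ] [600.99  92.53 155.99] [179.66  -0.03  84.15] 10.8333
```

```bash
python3 -m jog '0 0 -0.004 0 0 0;-0.003 -0.0005 -0.004 0.002 0 0;-0.003 -0.0005 -0.004 0.002 0 0'; python3 f.py;  python3 -m jog '-0.003 0.000 0 0 0 0;-0.003 0.000 0 0 0 0'; python3 f.py
```

```text
time_s: 11.08
ee_pos: [600.9, 91.7, 158.0]
ee_rot: [179.8, -0.1, 84.1]
force: [1.6, 1.1, 2.2]
gripper_width: 15.9
[ 2.21  1.8   1.98  0.4  -0.44  0.02] [600.8   91.63 157.89] [179.82  -0.09  84.14] 11.2833
time_s: 11.45
ee_pos: [600.4, 90.4, 157.8]
ee_rot: [179.9, -0.1, 84.1]
force: [2.5, 3.3, 2.2]
gripper_width: 15.9
[ 1.17  2.82  2.11  0.59 -0.2   0.  ] [600.41  90.31 157.8 ] [179.85  -0.11  84.13] 11.65
```

```bash
python3 -m jog '0.004 0.001 0 0 0 0;0.004 0.001 0 0 0 0.03;0.004 0.001 0 0 0 0.06'; python3 f.py;  python3 -m jog '0 0 0 0 0 0.03;0 0 0 0 0 0.06;0 0 0 0 0 0.06'; python3 f.py; python3 -m jog '0 0 0 0 0 0.03;0 0 0 0 0 0.06;0 0 0 0 0 0.06'; python3 f.py
```

```text
time_s: 11.9
ee_pos: [601.3, 91.1, 157.8]
ee_rot: [179.8, 0.0, 78.7]
force: [1.9, -0.5, 1.5]
gripper_width: 15.9
[ 1.19 -1.57  2.   -0.55 -0.33  0.03] [601.28  91.19 157.81] [179.83  -0.01  78.82] 12.1
time_s: 12.35
ee_pos: [601.6, 90.9, 157.9]
ee_rot: [179.8, -0.0, 73.4]
force: [2.3, -1.3, 1.6]
gripper_width: 15.8
[ 2.59 -0.92  2.52 -0.44 -0.52  0.03] [601.52  91.04 157.9 ] [179.79  -0.01  73.5 ] 12.55
time_s: 12.8
ee_pos: [601.6, 91.0, 157.9]
ee_rot: [179.8, -0.0, 68.1]
force: [2.9, -0.6, 1.5]
gripper_width: 15.9
[ 2.15 -1.16  1.65 -0.43 -0.49 -0.  ] [601.55  91.02 157.91] [179.78  -0.03  68.17] 13.0
```

```bash
python3 - <<'E'
from h import *
np.set_printoptions(precision=1,suppress=True)
im=grab_frame("scene");s=state();w=grab_frame("wrist")
print(proj("scene",[[600.1,91.2,74],[600.1,91.2,0],s["ee_pos"]]), proj("scene",[[600.1,101.2,74]]),s["ee_pos"])
a=cv2.resize(im[165:275,330:430],None,fx=4.5,fy=4.5,interpolation=cv2.INTER_CUBIC)
b=cv2.resize(w[150:260,270:350],None,fx=4.5,fy=4.5,interpolation=cv2.INTER_CUBIC)
save("s2.png",np.hstack([a,b[:a.shape[0]]])[:, :800])
E
```

```text
[[382.7 225.9]
 [381.  246.1]
 [385.  201.7]] [[385.9 225.2]] [601.6  91.  157.9]
```

View pics/s2.png

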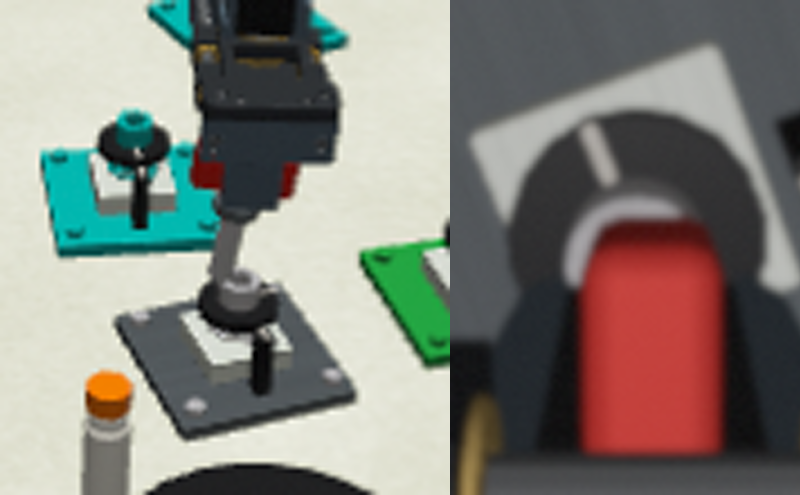

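The scene crop shows the trouble. The key has swung about the jaw axis: its shaft leans from (240,215) to (222,275), so the tip sits to the -y side, beside the socket. The mark has not moved. I lift off with a firmer grip and measure the tilt.

```bash
python3 -m jog '0 0 -0.01 0 0 0;0 0 -0.03 0 0 0;0 0 -0.06 0 0 -0.05;0 0 -0.09 0 0 -0.1;0 0 -0.12 0 0 -0.15;0 0 -0.14 0 0 -0.178;0 0 -0.14 0 0 -0.178;0 0 -0.14 0 0 -0.178' - 60; python3 - <<'E'
from h import *
np.set_printoptions(precision=1,suppress=True)
s=state()
for n in("scene","top"):
  print(n,"cam",ray(n,[320,200])[0]); im=grab_frame(n);save("z_%s.png"%n,im)
  for q in("key_tip","key_handle"):
    for r in tip_of(q,n)[:3]: print(q,r["location"],round(r["confidence"],2))
  R0=R.from_euler('xyz',s["ee_rot"],degrees=True)
  for a in(0,5,10,15):
    v=R.from_euler('y',a,degrees=True).apply([0,0,1]); print(a,proj(n,[s["ee_pos"]+R0.apply(np.array([0,0,3])+v*L) for L in (0,86)]).ravel())
print(s["ee_pos"],s["ee_rot"],s["force"])
E
```

```text
time_s: 13.77
ee_pos: [600.5, 91.3, 227.9]
ee_rot: [179.9, 0.0, 84.1]
force: [-0.4, -0.2, -2.4]
gripper_width: 15.7
scene cam [1515.5 -396.3  851.8]
key_tip [380.1, 210.4] 0.73
key_handle [387.6, 179.0] 0.54
0 [386.6 180.5 384.4 207.2]
5 [386.6 180.5 387.  206.8]
10 [386.6 180.5 389.6 206.1]
15 [386.6 180.5 392.1 205.3]
top cam [ 282.4  -57.8 1535.2]
key_tip [451.5, 221.8] 0.67
key_tip [292.0, 164.7] 0.57
0 [285.4 149.5 287.9 155.3]
5 [285.4 149.5 285.8 155. ]
10 [285.4 149.5 283.7 154.7]
15 [285.4 149.5 281.6 154.4]
[600.5  91.3 227.9] [179.9   0.   84.1] [-0.4 -0.2 -2.4]
```

```bash
python3 - <<'E'
from h import *
im=cv2.imread("pics/z_scene.png")[:,:,::-1].copy();s=state();R0=R.from_euler('xyz',s["ee_rot"],degrees=True)
x0,y0,f=350,165,9
o=cv2.resize(im[y0:y0+62,x0:x0+80],None,fx=f,fy=f,interpolation=cv2.INTER_CUBIC)
for a,c in((0,(0,255,0)),(-6,(255,255,0)),(-10,(255,0,255)),(-14,(0,0,255))):
    v=R.from_euler('y',a,degrees=True).apply([0,0,1]); p=proj("scene",[s["ee_pos"]+R0.apply(np.array([0,0,3])+v*L) for L in (0,86)])
    p=((p+.5-[x0,y0])*f).astype(int); cv2.line(o,tuple(map(int,p[0])),tuple(map(int,p[1])),c,1)
save("tilt.png",o)
E
```

View pics/tilt.png

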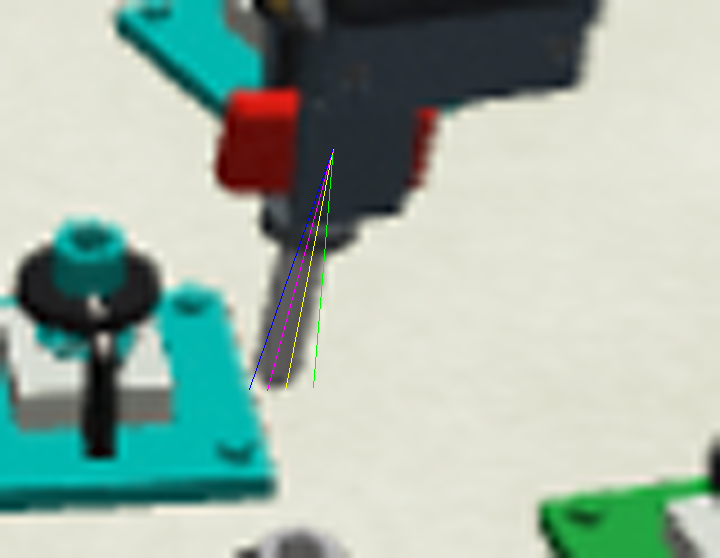

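The shaft runs from (308,225) to (278,382), a tilt of about 6° with the tip toward -y. I tilt the tool by +6° to make the key vertical, then hover close over the socket and compare tip and head in one picture.

```bash
python3 -m jog '0.002 0 0.03 0 0.03 0;0.005 -0.0006 0.06 0 0.0667 0;0.005 -0.0006 0.08 0 0.0667 0;0.005 -0.0006 0.096 0 0.0667 0;0.005 -0.0006 0.096 0 0.0667 0;0.005 -0.0006 0.096 0 0.0667 0'; cat > look.py <<'E'
from h import *
import sys
np.set_printoptions(precision=1,suppress=True)
im=grab_frame("scene").copy();s=state()
for q in("key_tip","socket_mouth"):
    for r in tip_of(q,"scene")[:3]: print(q,np.round(r["location"],1),round(r["confidence"],2))
x0,y0,f=350,180,9
print(s["ee_pos"],s["ee_rot"],s["force"],proj("scene",[[600.1,91.2,74]]))
o=cv2.resize(im[y0:y0+62,x0:x0+80],None,fx=f,fy=f,interpolation=cv2.INTER_CUBIC)
p=proj("scene",[[600.1,91.2,z] for z in(60,74,90,180)]);p=((p+.5-[x0,y0])*f).astype(int)
cv2.polylines(o,[p.reshape(-1,1,2).astype(np.int32)],False,(0,255,0),1);cv2.circle(o,tuple(map(int,p[1])),4,(255,0,255),1)
save(sys.argv[1],o)
E
python3 look.py hov2.png
```

```text
time_s: 14.57
ee_pos: [600.9, 93.9, 178.8]
ee_rot: [179.9, -5.9, 84.2]
force: [0.2, 0.4, -2.4]
gripper_width: 16.0
key_tip [387.5 195.2] 0.63
key_tip [382.9 220.9] 0.55
key_tip [352.3 274.6] 0.44
socket_mouth [440.9 212.1] 0.71
socket_mouth [380.8 227.2] 0.49
socket_mouth [359.7 190.2] 0.49
[601.3  94.  179.4] [179.8  -5.9  84.2] [ 0.5  0.8 -2.8] [[382.7 225.9]]
```

View pics/hov2.png

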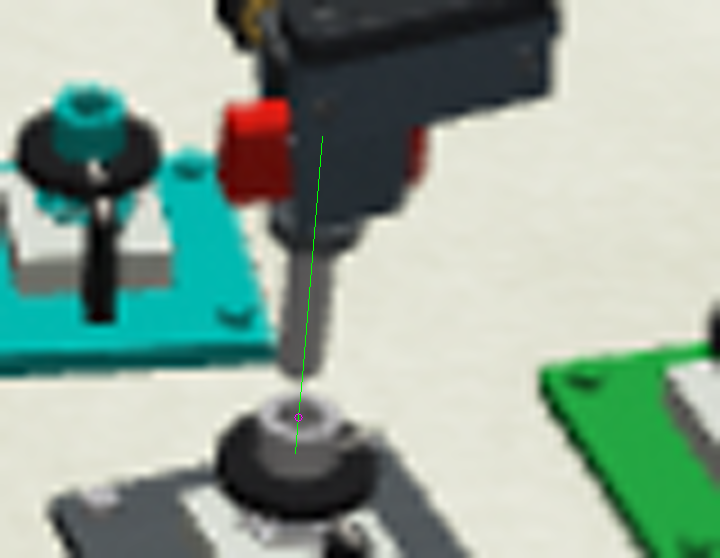

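Now the key stands vertical, its tip at (298,375) above the head at (298,413). Descending along world vertical.

```bash
python3 -m jog '0 -0.0016 0.01 0 0 0;-0.001 -0.0016 0.02 0 0 0;-0.002 -0.0016 0.03 0 0 0;-0.003 -0.0016 0.038 0 0 0;-0.003 -0.0016 0.038 0 0 0'; python3 f.py; python3 -m jog '0 0 0.003 0 0 0;-0.0005 0 0.006 0 0 0;-0.0005 0 0.006 0 0 0'; python3 f.py
```

```text
time_s: 15.13
ee_pos: [600.0, 94.5, 159.5]
ee_rot: [179.9, -5.9, 84.2]
force: [-0.4, 0.2, -3.0]
gripper_width: 15.9
[ 0.18  0.26 -2.98 -0.21  0.05 -0.03] [600.74  94.52 160.59] [179.76  -5.96  84.19] 15.3333
time_s: 15.58
ee_pos: [601.0, 94.7, 158.0]
ee_rot: [179.8, -6.0, 84.2]
force: [-0.8, -0.6, -1.4]
gripper_width: 15.5
[-0.32  0.03 -1.29 -0.01  0.1   0.01] [601.05  94.75 158.17] [179.75  -5.98  84.19] 15.7833
```

```bash
python3 -m jog '0 -0.001 0.002 0 0 0;-0.0004 -0.001 0.004 0 0 0;-0.0004 -0.001 0.004 0 0 0'; python3 f.py; python3 -m jog '0 0 0 0 0 0.03;0 0 0 0 0 0.05;0 0 0 0 0 0;0 0 0 0 0 -0.05;0 0 0 0 0 0;0 0 0 0 0 0'; python3 f.py
```

```text
time_s: 16.03
ee_pos: [600.6, 94.9, 156.2]
ee_rot: [179.8, -6.0, 84.2]
force: [0.2, 1.0, 0.0]
gripper_width: 15.8
[-0.37  0.89 -0.48  0.11  0.18 -0.01] [600.59  94.93 156.29] [179.74  -5.99  84.19] 16.2333
time_s: 16.73
ee_pos: [600.2, 95.2, 156.1]
ee_rot: [179.8, -6.0, 84.1]
force: [-1.5, 1.2, -1.1]
gripper_width: 15.9
[-0.9   1.56 -1.55  0.31  0.34  0.01] [600.23  95.11 156.13] [179.8   -6.01  84.24] 16.9333
```

```bash
python3 -m jog '0.0005 0 0.002 0 0 0.02;0 0 0.004 0 0 -0.02;0 0 0.006 0 0 0.02;0 0 0.006 0 0 0'; python3 f.py; python3 -m jog '0 0 0.002 0 0 0.02;-0.0003 0 0.004 0 0 -0.02;-0.0003 0 0.004 0 0 0'; python3 f.py
```

```text
time_s: 17.27
ee_pos: [600.4, 95.3, 153.6]
ee_rot: [179.8, -6.0, 84.2]
force: [-2.3, 1.4, 2.1]
gripper_width: 15.6
[-1.49  1.01  2.16  0.1   0.44  0.01] [600.3   95.33 153.57] [179.78  -6.    84.24] 17.4667
time_s: 17.72
ee_pos: [600.3, 95.3, 151.9]
ee_rot: [179.8, -6.0, 84.3]
force: [-1.4, 0.8, 4.6]
gripper_width: 15.4
[-2.37  0.94  3.37  0.11  0.56 -0.01] [600.44  95.39 152.01] [179.75  -6.01  84.27] 17.9167
```

```bash
python3 -m jog '0.001 -0.002 0 0 0 0.03;0.001 -0.003 0 0 0 0.06;0.001 -0.003 0 0 0 0.02;0.001 -0.003 0 0 0 -0.03;0.001 -0.003 0 0 0 -0.06;0.001 -0.003 0 0 0 0;0.001 -0.003 0 0 0 0'; python3 f.py
```

```text
time_s: 18.5
ee_pos: [599.1, 95.9, 151.1]
ee_rot: [179.8, -6.0, 84.2]
force: [0.1, 1.2, -2.5]
gripper_width: 15.5
[ 0.33  0.55 -3.06  0.01 -0.02 -0.01] [599.08  95.87 151.32] [179.75  -5.99  84.36] 18.7
```

It dropped in: the contact force vanished. Now pressing on gently to the floor.

```bash
python3 -m jog '0.0003 0 0.002 0 0 0.01;0 0 0.003 0 0 0;0 0 0.003 0 0 0'; python3 f.py;python3 -m jog '0 0 0.002 0 0 0.01;0 0 0.003 0 0 0;0 0 0.003 0 0 0'; python3 f.py
```

```text
time_s: 18.95
ee_pos: [599.1, 95.9, 150.0]
ee_rot: [179.7, -6.0, 84.4]
force: [0.1, 0.6, -2.3]
gripper_width: 15.6
[ 0.39  0.45 -2.17 -0.08  0.04 -0.01] [599.13  95.95 150.06] [179.74  -5.98  84.37] 19.15
time_s: 19.4
ee_pos: [599.1, 96.0, 148.7]
ee_rot: [179.7, -6.0, 84.4]
force: [-0.7, -0.2, -0.7]
gripper_width: 15.7
[-0.31 -0.5  -0.27 -0.18  0.14  0.  ] [599.17  96.05 148.74] [179.72  -5.97  84.38] 19.6
```

```bash
python3 -m jog '0 0 0.002 0 0 0.02;0 0 0.004 0 0 -0.02;0 0 0.004 0 0 0;0 0 0.004 0 0 0'; python3 f.py; cat > turn.py <<'E'
from h import *
import sys
C=np.array([float(sys.argv[1]),float(sys.argv[2]),0]);s=state();p=s["ee_pos"];R0=R.from_euler('xyz',s["ee_rot"],degrees=True)
for th in map(float,sys.argv[3:]):
    Z=R.from_euler('z',-th,degrees=True);q=C+Z.apply(p-C)
    d=R0.inv().apply(q-p)/500;r=(R0.inv()*Z*R0).as_rotvec()/(np.pi/2)
    print(th," ".join("%.4f"%v for v in [*d,*r]))
E
python3 turn.py 599.2 92.1 5 10 15 20 25 30 35 40 45
```

```text
time_s: 19.93
ee_pos: [599.4, 96.2, 147.2]
ee_rot: [179.7, -6.0, 84.4]
force: [-1.4, -0.8, 1.7]
gripper_width: 15.5
[-0.72 -0.83  1.75 -0.28  0.21  0.03] [599.33  96.19 147.09] [179.69  -5.97  84.4 ] 20.1333
5.0 0.0000 0.0007 0.0000 -0.0058 -0.0003 0.0553
10.0 -0.0000 0.0014 0.0000 -0.0116 -0.0006 0.1105
15.0 -0.0001 0.0021 -0.0000 -0.0173 -0.0009 0.1658
20.0 -0.0003 0.0028 -0.0000 -0.0231 -0.0012 0.2210
25.0 -0.0005 0.0035 -0.0000 -0.0289 -0.0015 0.2763
30.0 -0.0008 0.0042 -0.0001 -0.0347 -0.0018 0.3315
35.0 -0.0012 0.0048 -0.0001 -0.0404 -0.0021 0.3868
40.0 -0.0016 0.0054 -0.0001 -0.0462 -0.0024 0.4420
45.0 -0.0020 0.0059 -0.0002 -0.0520 -0.0027 0.4973
```

Depth is consistent: the rim was at TCP z of about 155.4 and the floor at about 148.7, a 6.7 mm difference against the expected 7. Force 4.3 N means the spring is at about 1.6 mm. Turning.

```bash
python3 -m jog '0 0.0003 0 -0.003 0 0.028;0 0.0007 0 -0.0058 -0.0003 0.0553;0 0.001 0 -0.0087 -0.0004 0.083;0 0.0014 0 -0.0116 -0.0006 0.1105;0 0.0018 0 -0.0145 -0.0008 0.138;-0.0001 0.0021 0 -0.0173 -0.0009 0.1658;-0.0003 0.0028 0 -0.0231 -0.0012 0.221;-0.0003 0.0028 0 -0.0231 -0.0012 0.221'; python3 f.py; python3 turn.py 599.2 92.1 10 20 30
```

```text
time_s: 20.8
ee_pos: [600.8, 96.1, 147.2]
ee_rot: [179.7, -6.0, 64.4]
force: [0.1, -0.0, 1.1]
gripper_width: 15.7
[-0.22  0.22  1.35 -0.09  0.14  0.12] [600.84  96.06 147.16] [179.68  -5.99  64.49] 21.0
10.0 -0.0001 0.0015 0.0000 -0.0116 -0.0006 0.1105
20.0 -0.0004 0.0029 -0.0000 -0.0232 -0.0012 0.2210
30.0 -0.0009 0.0043 -0.0001 -0.0348 -0.0018 0.3315
```

```bash
python3 -m jog '0 0.0005 0 -0.004 -0.0002 0.037;0 0.001 0 -0.008 -0.0004 0.074;-0.0001 0.0015 0 -0.0116 -0.0006 0.1105;-0.0002 0.002 0 -0.0155 -0.0008 0.147;-0.0003 0.0025 0 -0.0194 -0.001 0.184;-0.0004 0.0029 0 -0.0232 -0.0012 0.221;-0.0005 0.0034 0 -0.0271 -0.0014 0.258;-0.0007 0.0038 0 -0.031 -0.0016 0.295;-0.0009 0.0043 -0.0001 -0.0348 -0.0018 0.3315;-0.0009 0.0043 -0.0001 -0.0348 -0.0018 0.3315'; python3 f.py; python3 turn.py 599.2 92.1 10 20 30 32
```

```text
time_s: 21.83
ee_pos: [602.8, 94.7, 147.2]
ee_rot: [179.6, -6.0, 34.5]
force: [0.7, 0.0, 1.9]
gripper_width: 15.8
[ 0.57 -0.42  1.24 -0.18  0.09  0.1 ] [602.84  94.63 147.22] [179.67  -6.01  34.57] 22.0333
10.0 -0.0001 0.0015 -0.0000 -0.0116 -0.0006 0.1105
20.0 -0.0005 0.0030 -0.0000 -0.0233 -0.0013 0.2210
30.0 -0.0012 0.0044 -0.0001 -0.0349 -0.0019 0.3315
32.0 -0.0013 0.0047 -0.0001 -0.0373 -0.0021 0.3536
```

```bash
python3 -m jog '0 0.0005 0 -0.004 -0.0002 0.037;0 0.001 0 -0.008 -0.0004 0.074;-0.0001 0.0015 0 -0.0116 -0.0006 0.1105;-0.0002 0.002 0 -0.0155 -0.0008 0.147;-0.0003 0.0025 0 -0.0194 -0.001 0.184;-0.0005 0.003 0 -0.0233 -0.0013 0.221;-0.0006 0.0034 0 -0.0271 -0.0014 0.258;-0.0009 0.0039 0 -0.031 -0.0017 0.295;-0.0012 0.0044 -0.0001 -0.0349 -0.0019 0.3315;-0.0012 0.0044 -0.0001 -0.0349 -0.0019 0.3315'; python3 f.py; python3 - <<'E'
from h import *
cal=calibration("wrist");im=grab_frame("wrist")
# plane z=collar? use a 74-ish plane around axis
yy,xx=np.mgrid[0:500,0:700]
P=np.stack([600.1+(xx-350)/6,91.2-(yy-250)/6,np.full(xx.shape,66.)],-1).reshape(-1,3)
uv=proj("wrist",P,cal).reshape(500,700,2).astype(np.float32)
save("m1.png",cv2.remap(im,uv[...,0],uv[...,1],cv2.INTER_CUBIC))
E
```

```text
time_s: 22.87
ee_pos: [603.8, 92.4, 147.3]
ee_rot: [179.6, -6.0, 4.6]
force: [1.3, -0.8, 1.6]
gripper_width: 15.7
[ 1.11 -0.53  1.68 -0.2  -0.02  0.12] [603.82  92.38 147.26] [179.67  -6.04   4.64] 23.0667
```

View pics/m1.png

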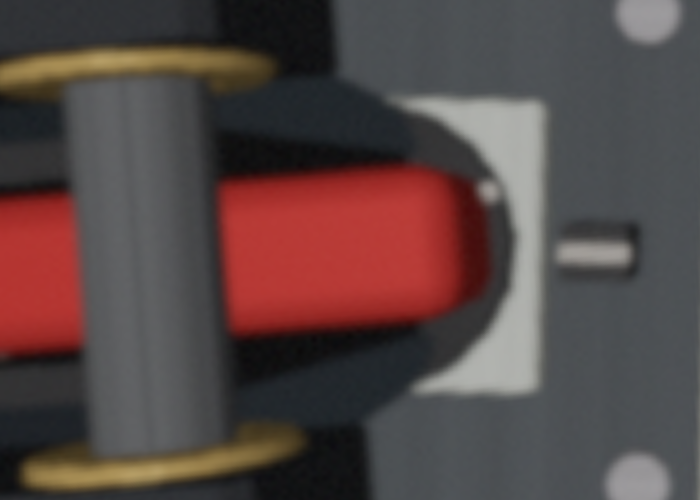

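The mark's outer end is at (488,190), the pointer line at (595,252) and the collar centre near (357,245), so about 22° remain.

```bash
python3 turn.py 599.2 92.1 10 20; python3 -m jog '0 0.0005 0 -0.004 -0.0002 0.037;0 0.001 0 -0.008 -0.0004 0.074;-0.0001 0.0015 0 -0.0116 -0.0006 0.1105;-0.0002 0.002 0 -0.0155 -0.0008 0.147;-0.0003 0.0025 0 -0.0194 -0.001 0.184;-0.0005 0.003 0 -0.0233 -0.0013 0.221;-0.0005 0.003 0 -0.0233 -0.0013 0.221'; python3 f.py; python3 - <<'E'
from h import *
cal=calibration("wrist");im=grab_frame("wrist")
yy,xx=np.mgrid[0:500,0:700]
P=np.stack([600.1+(xx-350)/6,91.2-(yy-250)/6,np.full(xx.shape,66.)],-1).reshape(-1,3)
uv=proj("wrist",P,cal).reshape(500,700,2).astype(np.float32)
save("m2.png",cv2.remap(im,uv[...,0],uv[...,1],cv2.INTER_CUBIC)[100:400,330:])
E
```

```text
10.0 -0.0002 0.0016 -0.0000 -0.0117 -0.0006 0.1105
20.0 -0.0006 0.0031 -0.0000 -0.0234 -0.0013 0.2210
time_s: 23.7
ee_pos: [603.8, 90.7, 147.3]
ee_rot: [179.7, -6.1, -15.4]
force: [1.4, -2.4, 0.7]
gripper_width: 15.8
[ 0.61 -0.67  1.27 -0.31 -0.02  0.1 ] [603.77  90.72 147.26] [179.67  -6.05 -15.31] 23.9
```

View pics/m2.png

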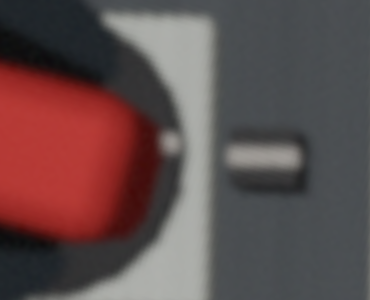

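```bash
python3 -m jog '0 0.0003 0 -0.0023 0 0.022;-0.0001 0.0006 0 -0.0047 -0.0002 0.044;-0.0001 0.0006 0 -0.0047 -0.0002 0.044;-0.0001 0.0006 0 -0.0047 -0.0002 0.044'; python3 f.py; python3 -m jog '0 0 0 0.001 0 -0.01;0 -0.0003 0 0.003 0 -0.03;0 -0.0004 -0.001 0.0045 0 -0.044;0 -0.0004 -0.004 0.0045 0 -0.044;0.0005 -0.0004 -0.008 0.0045 0 -0.044;0.001 -0.0004 -0.014 0.0045 0 -0.044;0.002 -0.0004 -0.022 0.0045 0 -0.044;0.003 -0.0004 -0.03 0.0045 0 -0.044;0.004 -0.0004 -0.04 0.0045 0 -0.044;0.005 -0.0004 -0.05 0.0045 0 -0.044;0.007 -0.0004 -0.07 0.0045 0 -0.044;0.01 -0.0004 -0.1 0.0045 0 -0.044;0.01 -0.0004 -0.12 0.0045 0 -0.044;0.01 -0.0004 -0.12 0.0045 0 -0.044'; python3 f.py; python3 - <<'E'
from h import *
np.set_printoptions(precision=1,suppress=True)
# mark angle check: collar strip white pixels around axis in scene view
im=grab_frame("scene");save("after.png",im)
c=[];w=grab_frame("wrist");save("after_w.png",w)
print(proj("wrist",[[600.1,91.2,74],[640,90.3,57],[623,91,66]]))
for q in("key_tip","key_handle","socket_mouth"):
    for n in("scene","wrist"):
        for r in tip_of(q,n)[:2]: print(n,q,np.round(r["location"],1),round(r["confidence"],2))
E
```

```text
time_s: 24.28
ee_pos: [603.7, 90.4, 147.3]
ee_rot: [179.7, -6.1, -19.2]
force: [1.7, -1.1, 0.6]
gripper_width: 15.9
[ 0.72 -1.25  1.15 -0.29 -0.08  0.1 ] [603.67  90.4  147.31] [179.67  -6.06 -19.28] 24.4833
time_s: 25.65
ee_pos: [603.8, 91.7, 210.9]
ee_rot: [179.8, -6.3, -15.3]
force: [0.9, 1.2, -2.2]
gripper_width: 16.3
[-0.28  0.02 -2.52  0.01  0.27  0.01] [602.42  91.4  207.88] [179.62  -5.96 -15.29] 25.85
[[314.4 211. ]
 [305.  171. ]
 [308.6 188. ]]
wrist key_tip [395.1 100.5] 0.32
scene key_handle [388.8 187. ] 0.77
wrist key_handle [314.8 256.5] 0.65
scene socket_mouth [382.7 227.1] 0.73
scene socket_mouth [385.5 211.5] 0.67
wrist socket_mouth [311.2 212.6] 0.63
```

The key is out. Next is the transfer to the rack, holding the 6° tool tilt and moving smoothly at height. My earlier picture gives the hole centre at (501.1,-321.5), in agreement with the key's measured start.

```bash
cat >> h.py <<'E'
def path(p,rpy,fr):
    s=state();p0=s["ee_pos"];R0=R.from_euler('xyz',s["ee_rot"],degrees=True);T=R.from_euler('xyz',rpy,degrees=True)
    v=(T*R0.inv()).as_rotvec()
    for f in fr:
        d=R0.inv().apply(np.array(p)-p0)*f/500;r=(R0.inv()*R.from_rotvec(v*f)*R0).as_rotvec()/(np.pi/2)
        print(f," ".join("%.4f"%x for x in [*d,*r]))
E
python3 - <<'E'
from h import *
path([501.4,-316.5,240],[180,-6,70.1],[.03,.1,.5,1])
E
```

```text
0.03 0.0008 0.0252 -0.0017 0.0031 0.0001 -0.0283
0.1 0.0027 0.0840 -0.0058 0.0103 0.0003 -0.0944
0.5 0.0134 0.4202 -0.0289 0.0513 0.0014 -0.4718
1 0.0269 0.8405 -0.0578 0.1025 0.0028 -0.9437
```

```bash
python3 -m jog '0.0003 0.0084 -0.001 0.001 0 -0.0094;0.0008 0.0252 -0.0017 0.0031 0.0001 -0.0283;0.0016 0.0504 -0.0035 0.0061 0.0002 -0.0566;0.0027 0.084 -0.0058 0.0103 0.0003 -0.0944;0.004 0.126 -0.0087 0.0154 0.0004 -0.1416;0.0056 0.1765 -0.0121 0.0215 0.0006 -0.1982;0.0075 0.2353 -0.0162 0.0287 0.0008 -0.2642;0.0094 0.2942 -0.0202 0.0359 0.001 -0.3303;0.0113 0.353 -0.0243 0.043 0.0012 -0.3964;0.0132 0.4118 -0.0283 0.0502 0.0014 -0.4624;0.0151 0.4707 -0.0324 0.0574 0.0016 -0.5285;0.0169 0.5295 -0.0364 0.0646 0.0018 -0.5945;0.0188 0.5883 -0.0405 0.0717 0.002 -0.6606;0.0207 0.6472 -0.0445 0.0789 0.0022 -0.7266;0.0223 0.6976 -0.048 0.0851 0.0023 -0.7833;0.0237 0.7396 -0.0509 0.0902 0.0025 -0.8305;0.0247 0.7733 -0.0532 0.0943 0.0026 -0.8682;0.0258 0.8069 -0.0555 0.0984 0.0027 -0.906;0.0266 0.8321 -0.0572 0.1015 0.0028 -0.9343;0.0269 0.8405 -0.0578 0.1025 0.0028 -0.9437'; python3 f.py; python3 - <<'E'
from h import *
np.set_printoptions(precision=1,suppress=True)
path([501.4,-316.5,160],[180,-6,70.1],[1])
im=grab_frame("scene");s=state()
for q in("key_tip","key_handle"):
    for r in tip_of(q,"scene")[:2]: print(q,np.round(r["location"],1),round(r["confidence"],2))
R0=R.from_euler('xyz',s["ee_rot"],degrees=True)
h=s["ee_pos"]+R0.apply([0,0,3])-4*R0.apply([1,0,0]);print("expect tip/handle",proj("scene",[h-[0,0,86],h]))
E
```

```text
time_s: 27.92
ee_pos: [500.8, -318.8, 240.0]
ee_rot: [180.0, -5.9, 70.1]
force: [0.1, -0.1, -3.1]
gripper_width: 15.4
[ 0.43  0.18 -2.62 -0.18  0.11  0.  ] [ 501.2  -316.97  239.88] [-179.98   -6.04   70.07] 28.1167
1 -0.0179 0.0005 0.1587 -0.0002 -0.0004 -0.0003
key_tip [229.2 211.4] 0.56
key_tip [150.8 287.3] 0.16
key_handle [225.7 185.6] 0.51
key_handle [227.4 212.3] 0.47
expect tip/handle [[228.8 212.5]
 [224.8 185.2]]
```

```bash
python3 -m jog '-0.002 0 0.02 0 0 0;-0.006 0 0.05 0 0 0;-0.01 0 0.09 0 0 0;-0.014 0 0.12 0 0 0;-0.0165 0 0.145 0 0 0;-0.0179 0.0005 0.158 0 0 0;-0.0179 0.0005 0.158 0 0 0' && python3 -m jog '-0.001 0 0.01 0 0 0;-0.003 0 0.024 0 0 0;-0.004 0 0.034 0 0 0;-0.004 0 0.034 0 0 0' && python3 -m jog '-0.001 0 0.01 0 0 0;-0.003 0 0.024 0 0 0;-0.004 0 0.034 0 0 0;-0.004 0 0.034 0 0 0'; python3 f.py
```

```text
time_s: 28.85
ee_pos: [500.7, -315.2, 158.4]
ee_rot: [-179.8, -6.1, 70.1]
force: [-0.9, -0.4, -2.5]
gripper_width: 15.5
time_s: 29.18
ee_pos: [500.3, -315.2, 140.3]
ee_rot: [-179.7, -6.1, 70.1]
force: [0.5, -1.0, -3.2]
gripper_width: 16.2
time_s: 29.52
ee_pos: [500.0, -315.4, 122.0]
ee_rot: [-179.7, -6.1, 70.1]
force: [0.8, -1.2, -3.7]
gripper_width: 15.8
[ 0.23 -0.16 -2.79 -0.27  0.05  0.01] [ 500.12 -315.34  122.94] [-179.7    -6.1    70.14] 29.7167
```

```bash
python3 -m jog '-0.001 0.003 0.01 0 0 0;-0.003 0.0033 0.02 0 0 0;-0.004 0.0033 0.028 0 0 0;-0.005 0.0033 0.034 0 0 0;-0.005 0.0033 0.034 0 0 0'; python3 f.py;python3 -m jog '0 0 0.002 0 0 0;0 0 0.004 0 0 0;0 0 0.004 0 0 0'; python3 f.py
```

```text
time_s: 30.13
ee_pos: [500.8, -316.1, 105.0]
ee_rot: [-179.6, -6.1, 70.1]
force: [0.7, 0.1, -1.8]
gripper_width: 15.9
[-0.33  0.07 -2.11 -0.21  0.1  -0.01] [ 501.32 -316.43  105.92] [-179.72   -6.1    70.14] 30.3333
time_s: 30.58
ee_pos: [501.5, -316.3, 104.2]
ee_rot: [-179.7, -6.1, 70.1]
force: [-0.4, 0.8, -2.3]
gripper_width: 15.7
[-0.55  0.08 -2.87 -0.21  0.11  0.02] [ 501.56 -316.33  104.27] [-179.72   -6.1    70.14] 30.7833
```

```bash
python3 -m jog '0 0 0.002 0 0 0;0 0 0.004 0 0 0;0 0 0.004 0 0 0'; python3 f.py;python3 -m jog '0 0 0.001 0 0 0;0 0 0.002 0 0 0;0 0 0.002 0 0 0'; python3 f.py
```

```text
time_s: 31.03
ee_pos: [501.8, -316.3, 103.3]
ee_rot: [-179.8, -6.1, 70.2]
force: [-2.1, -0.1, 3.5]
gripper_width: 15.7
[-1.98 -0.11  5.38  0.05  0.43  0.02] [ 501.8  -316.36  103.27] [-179.78   -6.08   70.15] 31.2333
time_s: 31.48
ee_pos: [501.8, -316.4, 103.2]
ee_rot: [-179.8, -6.1, 70.2]
force: [-3.3, 0.6, 7.6]
gripper_width: 15.4
[-2.74  0.62  7.85  0.14  0.58  0.07] [ 501.77 -316.35  103.24] [-179.8    -6.07   70.16] 31.6833
```

```bash
python3 -m jog '0 0 0 0 0 0;0 0 0 0 0 0;0 0 0 0 0 0;0 0 0 0 0 0;0 0 0 0 0 0;0 0 0 0 0 0;0 0 0 0 0 0;0 0 0 0 0 0;0 0 0 0 0 0;0 0 0 0 0 0' 1 && python3 -m jog '0 0 -0.02 0 0 0;0 0 -0.06 0 0 0;0 0 -0.12 0 0 0;0 0 -0.18 0 -0.03 0;0 0 -0.24 0 -0.067 0;-0.04 0 -0.24 0 -0.067 0;-0.1 0 -0.24 0 -0.067 0;-0.1 0 -0.24 0 -0.067 0;-0.1 0 -0.24 0 -0.067 0'; python3 - <<'E'
from h import *
np.set_printoptions(precision=1,suppress=True)
s=state();print(s["force"],s["ee_pos"],s["ee_rot"])
cal=calibration("wrist");im=grab_frame("wrist");sc=grab_frame("scene")
g=np.array([495,-318.])
yy,xx=np.mgrid[0:600,0:800]
P=np.stack([g[0]+(xx-400)/6,g[1]-(yy-300)/6,np.full(xx.shape,116.)],-1).reshape(-1,3)
uv=proj("wrist",P,cal).reshape(600,800,2).astype(np.float32)
o=cv2.remap(im,uv[...,0],uv[...,1],cv2.INTER_CUBIC)
h=cv2.cvtColor(o,cv2.COLOR_RGB2HSV);m=(((h[...,0]<8)|(h[...,0]>172))&(h[...,1]>150)&(h[...,2]>60)).astype(np.uint8)
n,l,st,ce=cv2.connectedComponentsWithStats(m);k=1+np.argmax(st[1:,4])
ct,_=cv2.findContours((l==k).astype(np.uint8),0,2);(cx,cy),wh,a=cv2.minAreaRect(ct[0]);print(np.array(wh)/6,a,g[0]+(cx-400)/6,g[1]-(cy-300)/6)
a=cv2.resize(o,(480,360));x,y=map(int,proj("scene",[[600,91,74]])[0])
b=cv2.resize(sc[200:260,345:425],(480,360),interpolation=cv2.INTER_CUBIC);b=cv2.resize(b,(320,240))
c=cv2.resize(sc[205:270,200:320],(320,173),interpolation=cv2.INTER_CUBIC)
r=np.zeros((420,800,3),np.uint8);r[:360,:480]=a;r[:240,480:]=b;r[243:416,480:]=c;save("end.png",r)
E
```

```text
time_s: 32.52
ee_pos: [501.8, -316.4, 103.2]
ee_rot: [-179.8, -6.1, 70.2]
force: [0.2, 0.2, -0.1]
gripper_width: 79.4
time_s: 33.27
ee_pos: [480.5, -376.0, 217.8]
ee_rot: [-179.8, -0.0, 70.1]
force: [0.2, -0.2, 0.4]
gripper_width: 91.5
[ 0.2 -0.2  0.4] [ 480.5 -376.   217.8] [-179.8   -0.    70.1]
[15.  61.7] 19.855213165283203 501.3890838623047 -319.6404978434245
```

View pics/end.png

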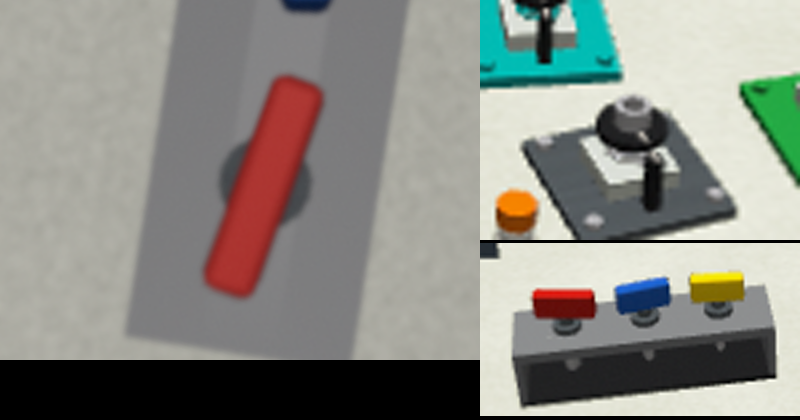

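The key hangs upright at (501.4,-319.6), 2 mm from its start, and the other keys are unmoved. I use the spare time to check the mark by number from above.

```bash
python3 - <<'E'
from h import *
path([590.4,30.9,160],[180,0,82],[1])
E
```

```text
1 0.8375 -0.0692 0.1163 -0.0021 -0.0010 -0.1316
```

```bash
python3 -m jog '0.06 -0.005 0 0 0 -0.03;0.13 -0.01 0 0 0 -0.06;0.2 -0.016 0 0 0 -0.09;0.27 -0.022 0 0 0 -0.13;0.34 -0.028 0 0 0 -0.13;0.41 -0.034 0 0 0 -0.13;0.48 -0.04 0 0 0 -0.13;0.55 -0.045 0 0 0 -0.13;0.62 -0.051 0 0 0 -0.13;0.69 -0.057 0 0 0 -0.13;0.76 -0.063 0 0 0 -0.13;0.82 -0.068 0.02 0 0 -0.13;0.8375 -0.069 0.06 0 0 -0.13;0.8375 -0.069 0.1 0 0 -0.13;0.8375 -0.069 0.116 0 0 -0.13;0.8375 -0.069 0.116 0 0 -0.13;0.8375 -0.069 0.116 0 0 -0.13'; python3 - <<'E'
from h import *
np.set_printoptions(precision=1,suppress=True)
cal=calibration("wrist");im=grab_frame("wrist")
def polar(z,r0,r1,c=(600.1,91.2)):
    A=np.radians(np.arange(-180,180,1.));rr=np.arange(r0,r1,.5)
    a,r=np.meshgrid(A,rr)
    P=np.stack([c[0]+r*np.cos(a),c[1]+r*np.sin(a),np.full(a.shape,z)],-1).reshape(-1,3)
    uv=proj("wrist",P,cal).reshape(*a.shape,2).astype(np.float32)
    return cv2.remap(im,uv[...,0],uv[...,1],cv2.INTER_LINEAR).mean(-1).mean(0)
for nm,(z,a,b) in {"collar":(70,16,23),"pointer":(57,38,44)}.items():
    v=polar(z,a,b); i=np.argsort(v)[-8:]-180
    print(nm,np.round(v[150:215:2]),"brightest deg",np.sort(i),"median",np.median(v))
E
```

```text
time_s: 34.78
ee_pos: [590.4, 31.0, 160.4]
ee_rot: [-179.8, -0.1, 81.9]
force: [0.2, 0.9, -0.4]
gripper_width: 91.2
collar [ 63.  63.  63.  63.  63.  63.  64.  63.  63.  64.  65.  71.  88. 120.
 151. 167. 170. 158. 132. 101.  79.  69.  66.  66.  66.  66.  67.  67.
  67.  67.  67.  67.  67.] brightest deg [-2 -1  0  1  2  3  4  5] median 64.6904761904762
pointer [ 90.  90.  90.  90.  91.  91.  91.  91.  91.  91.  89.  77.  68. 111.
 164. 162. 107.  66.  68.  84.  90.  90.  90.  90.  90.  90.  89.  89.
  89.  88.  89.  89.  89.] brightest deg [-57  -4  -3  -2  -1   0   1   2] median 90.80555555555556
```

```bash
python3 -c "
from workcell import *
print(job_done())"
```

```text
the job is handed in; nothing more can be done
None
```

The job is handed in at about 35 s of the 67 s allowed. The key was seated, the screw was turned to its mark, and the key was hung back in its own hole.

**What happened on the way:**
- **First insertion failed.** The key had swung about 6° in the jaws on the way over. Its tip came down beside the socket, at about 7 N, and the spring stayed under roughly 4 mm. I lifted off, gripped harder, tilted the tool to make the key vertical and tried again.
- **Second insertion worked.** The key caught on the rim, then dropped in after a small wriggle. Contact heights put the floor 6.7 mm below the rim, against about 7 mm expected. Pressing force was about 4 N, with the spring near 1.6 mm.
- **Turning.** The tool turned about 104° clockwise in all, including the play in the socket. Torque was about 0.1 N m, a little under the stated 0.15 N m.

**Last checks:**
- **Mark:** about +1° against the pointer at about -1°, so roughly 0.04 rad apart (limit 0.2).
- **Red key:** it hangs upright, released, about 2 mm from where it started (limit 12 mm).
- **Other keys and tools:** the blue and yellow keys showed no movement in the final picture. I did not measure the other bystanders, but nothing went near them.
- **Gripper:** the robot was clear of everything, with contact force near zero.

Full seating was judged from force and height only, since the handle hid the socket from the camera. My first mark reading during the turn, 22–24° to go, was more than the 11–17° expected from the tool angle. I went by the picture, and the final check agreed with it.

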